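# Weigh a sample on a beam balance and arrest it again

### The arm

A 7-joint arm with a two-finger parallel gripper is mounted at the origin on a cart in front of the work surface, level with it; the furniture and walls round the work are solid. World frame = base frame: x ahead of the robot, y to its left, z up, the work surface at z = 0. Lengths are in m, angles in rad, forces in N, time in s.
With the tool pointing down it reaches from about 0.4 to 0.85 m from the base axis. Payload 10.4 kg.
Tool frame: the origin (TCP) lies between the finger pads; the fingertips stand 17 mm ahead of it and the grasp point (between the pads) lies 2 mm behind it; z points along the fingers, y is the line along which they close (so a half turn about z gives the same grasp; the last joint's range is limited). The gripper opens to 85 mm and grips with 20 to 120 N. Pads are 22 mm wide; open, the fingers measure 114 mm over their backs; the gripper's body (76 mm by 85 mm) begins 54 mm behind the grasp point. The pads swing forward as they close: fully open they stand 13 mm farther back than shut.
Start: joints at [1.308, 0.332, -0.065, 1.46, 0.022, 1.35, -0.088], TCP at [0.148, -0.607, 0.219] pointing down, gripper open.
Joint ranges: [-2.6, 2.6], [-0.5, 2.12], [-1.47, 1.34], [0.16, 2.42], [-1.27, 4.41], [0.06, 2.06], [-2.6, 2.6]. Speed limits (rad/s): [2.22, 2.22, 2.79, 2.79, 3.14, 3.14, 3.14].

### API

Orientations are given as a unit quaternion [x, y, z, w].
In Python, from workcell import readout, imaging, manip gives the robot as it stands. The module is installed in compiled form; this text tells all that it offers.
- The arm moves only by the shell command python3 -m crank 'ROWS' [OPENING] [FORCE]. ROWS is JSON, a list of rows, each a list of 4 numbers: the shift along the tool's x, y, z as a fraction of full scale, then the turn about the tool's z as a fraction of full scale. In form: [[x, y, z, yaw], ...]. A call has 1 to 5 rows; each row is the pose to reach, as a shift and turn from the pose commanded when the call began, along the tool's axes at that moment; what a row does not reach only later rows make up. Full scale, the value 1, is 400 mm for a shift and 60 degrees for a turn. A row lasts 1/12 s, in which the tool goes at most 41.7 mm and 7.16 degrees, less where a joint would pass 70% of its speed; a pose out of reach is approached as far as the arm can. A call with a number of a shift or a turn outside -1 to 1 is refused whole. A call with a gripper value outside its range is refused whole. OPENING is the gripper command: -1 is shut, 1 is fully open, values between are in proportion, set as the call begins (- or left out, the last holds). The fingers move at their own pace and stop on an object; FORCE is the grip in N (left out, the last holds). Time passes only in rows, so rows that repeat a pose let the fingers close. It gives the time, the measured TCP pose, the force, the opening and the grip force at its end, in the units of the state.
- readout.get_obs(): the state, without advancing time (a new reading comes with each control period).
- imaging.camera(name): name is "side" or "top" or "wrist"; returns a dict with "color" (420x560x3 uint8, red, green, blue), "fx", "fy", "cx", "cy" (pixels), "rvec" (rotation vector, rad) and "tvec" (3), from world to camera coordinates, as OpenCV has them. Camera axes: x right, y down, z forward; pixel columns grow to the right and rows downward; lengths in m; the calibration is good to about 2 mm. A picture is of the moment at which its call begins. There is no depth.
- manip.hand_in(): hands the job in; it is judged then, once.
The state is a dict: "clock": time; "joint_pos": joint angles; "joint_velocities": joint speeds; "tau": joint torques, N m; "position": TCP position; "ee_rot": TCP orientation; "ft_force": force on the tool from outside, world axes, zero at the start; "torque": the same for the moment, N m; "grip_width": opening from 0.0 (shut) to 1.0 (fully open); "grasp_force": force on a finger pad.
Only numpy, scipy, OpenCV 4.12 (cv2) and the standard library are available. Lean on these libraries where they do the work, as an engineer would, in place of code of your own. Each camera call takes 0.05 s, during which the arm holds its last target. There are 200 camera calls.

### The job

Weigh the sample cup that stands on the pan of the beam balance: swing the arrest lever fully over to release the beam, slide the poise along the beam until the beam, swinging free and untouched, comes to rest with its pointer at the zero line, and then swing the lever fully back to arrest the beam. Leave the poise where it balanced and the cup on the pan, and do not disturb the other things on the bench.

Things in the scene. Friction and masses are not known exactly. Their poses are not given: they have to be found in the camera images.
- balance: stand of the beam balance, fixed to the bench: grey base 124 x 330 mm (its middle 30 mm to -y of the origin), levelling feet, top 30 mm above the bench; a column of two cheeks, 126 mm high, carries the beam. Origin on the bench below the beam's pivot; +x points to the back, +y along the beam to the pan, -y to the poise and the pointer, z up. The lever is on its front (-x) side
- pivot (a point): axis of the beam, 112 mm above the bench, at x = 0, y = 0 of the balance; the beam tilts about the balance's x axis. The bar is 8 mm thick and 16 mm high and reaches 162 mm to -y, where a thin pointer runs on to 182 mm
- beam (a joint): tilt of the beam, rad; 0 = level, pointer at the zero line; positive = pan up, poise and pointer down; stops at -0.1 and +0.1. While it swings free, damped, it comes to rest in about 1 s, and shifting the poise outward by 10 mm changes the rest angle by about +0.052
- beam_bar: the beam with the poise and pan it carries; origin at the pivot, +y towards the pan, z up when level
- pointer_tip (a point): tip of the thin black pointer at the -y end of the beam, 182 mm from the pivot; it moves up and down beside an upright white scale plate (20 x 66 mm) whose long heavy line is zero, the short lines above and below it lying 4 mm apart (4 mm at the tip = 0.022 rad). Balanced means nearer to zero than the first short line
- poise (a joint): position of the poise along the beam, m; 0 = its inner end, 62 mm to -y of the pivot; grows outward (to -y) up to 0.095. It stays where it is left; pushing it takes about 1 N. With the loads met here it balances between 0.025 and 0.090, and it starts below 0.015
- poise_grip (a point): centre of the gripping part of the poise's black upright finger plate, 14 mm thick along the beam and 22 mm across it; this point lies 52 mm above the beam's axis. The plate runs from 16 mm (top of the steel block, 26 x 28 x 32 mm, that rides on the bar) to 72 mm above the axis. It tilts, rises and falls with the beam: up to 16 mm at the outer end, and its lean shifts this point along the beam by up to 5 mm (the given position includes both)
- arrest_lever (a joint): angle of the arrest lever about its upright shaft, rad; 0 = arrested (two rubber pads hold the beam level from below, with about 0.01 rad of play), 1.4 = fully released (pads 6 mm down); grows anticlockwise seen from above, so that the grip swings along the front from the pan's side to the pointer's side. Stops at both ends; stays where it is left; takes about 1 to 2 N at the grip
- cradle: the arrest cradle: a light steel cross-bar between the column's cheeks with two upright rods and rubber pads, 36 mm either side of the pivot, that rise under the beam as the lever is swung back. With a balanced beam they carry almost nothing; each 10 mm of poise off balance puts about 0.3 N on them
- lever_shaft (a point): axis of the arrest lever's upright shaft, at x = -45 mm, y = -60 mm of the balance
- lever_grip (a point): the lever's black upright grip, round, 17 to 20 mm in diameter, 62 mm high, 80 mm from the shaft's axis; this point is on its axis 80 mm above the bench, 19 mm below its top. The lever's arm below it reaches up to 50 mm above the bench
- pan_center (a point): centre of the round pan's upper face, 100 mm in diameter, 85 mm to +y of the pivot, 150 mm above the bench when level; linked so that it stays level as it moves up and down
- cup_center (a point): middle of the sample cup on the pan (white with a red screw lid, 66 mm in diameter, 68 mm high), 34 mm above its bottom; its weight differs each time
- next_cup_center (a point): bystander: a second sample cup (yellow lid, 66 x 66 x 68 mm) on the bench to the left, point half-way up
- bottle_center (a point): bystander: amber bottle with a brown cap, 60 mm in diameter, 125 mm high, on the bench to the left, point half-way up
- timer: bystander: small white laboratory timer, 60 x 68 x 20 mm, on the bench to the left; origin under its middle
Mind the look-alikes: they are no part of the job. Of the things like the part that bears cup_center, leave any that is black or grey; of the rest the smaller one is meant.

How it is judged:
On the way, in this order (a step that is already met when the one before it is completed fails the run):
1. the arrest lever is swung fully over and the beam is released (value of joint arrest_lever above 1.25 rad), for 0.2 s.
2. with the lever over and the robot touching nothing, the beam rests balanced (value of joint arrest_lever above 1.25 rad and value of joint beam between -0.022 and 0.022 rad and velocity of joint beam between -0.04 and 0.04 rad/s and contact force between each of the fingers, the arm and anything else below 0.1 N), for 1 s.
3. the lever is swung back and the beam is arrested (value of joint arrest_lever below 0.12 rad), for 0.2 s.
At the end, for the whole second after the job is handed in: the lever is back within 0.12 rad of its arrested stop, the beam is held still and level within 0.03 rad and still in balance (under 0.25 N on the arrest pads, as with the poise within about 8 mm of its balance point), and the cup stands upright on the pan, within 20 mm of its centre (value of joint arrest_lever below 0.12 rad and value of joint beam between -0.03 and 0.03 rad and velocity of joint beam between -0.04 and 0.04 rad/s and contact force between cradle and beam_bar below 0.25 N and horizontal distance between cup_center and pan_center below 0.02 m and distance between cup_center and pan_center below 0.045 m and angle between cup_center's own z axis and vertical below 0.1 rad); the robot touches nothing.
It fails at once if the sample cup is tipped or pushed off the middle of the pan (horizontal distance between cup_center and pan_center above 0.025 m or angle between cup_center's own z axis and vertical above 0.3 rad).
It fails at once if a bystander is moved by more than 20 mm (distance of any of next_cup_center, bottle_center, timer from where it was at the start of the episode above 0.02 m).
It also fails if it takes over 66 s, if anything falls off the work surface, if the arm or the gripper's body presses on something with over 40 N, if the wrist force passes 120 N, or if a joint passes its speed limit or range.

## Working session

There is one attempt and no reset: what is moved stays moved. The work goes in short steps, Python scripts to look and compute and a shell command to move; the robot and the scene stay as the last step left them, time stands still between calls to the robot, and variables do not carry over. Pictures are saved under pics/ and viewed, at most 10 in all, crops included, and the job is handed in when it is done.

```bash
mkdir -p pics; cat > h.py <<'E'
import numpy as np, cv2
from workcell import readout, imaging, manip
def snap(n,f):
    c=imaging.camera(n); cv2.imwrite('pics/'+f,c['color'][:,:,::-1]); np.save(f'pics/{f}.npy',c,allow_pickle=True); return c
def load(f): return np.load(f'pics/{f}.npy',allow_pickle=True).item()
def ray(c,u,v):
    R=cv2.Rodrigues(np.array(c['rvec'],float))[0]; t=np.array(c['tvec'],float).ravel()
    d=R.T@np.array([(u-c['cx'])/c['fx'],(v-c['cy'])/c['fy'],1]); return -R.T@t,d
def atz(c,u,v,z):
    o,d=ray(c,u,v); return o+d*(z-o[2])/d[2]
def proj(c,p):
    R=cv2.Rodrigues(np.array(c['rvec'],float))[0]; q=R@np.array(p,float)+np.array(c['tvec'],float).ravel()
    return c['fx']*q[0]/q[2]+c['cx'],c['fy']*q[1]/q[2]+c['cy']
E
python3 - <<'E'
from h import *
a=snap('side','s0.png');b=snap('top','t0.png')
print(readout.get_obs())
for c in(a,b):print(ray(c,280,210),c['fx'])
E
```

```text
{'clock': 0.1, 'joint_pos': array([ 1.30840794,  0.33277963, -0.06468783,  1.46083456,  0.02159254,
        1.34990361, -0.08850806]), 'joint_velocities': array([ 2.72920728e-05, -2.86852860e-03,  9.47432623e-04, -1.17146116e-03,
       -9.60933826e-05, -8.73842854e-04, -1.13772471e-03]), 'tau': array([ 1.94387991e-03, -6.26744485e+01,  4.95301955e-02, -3.92430317e+01,
        1.63782859e-02,  6.97707786e-03,  1.61871736e-05]), 'position': array([ 0.14834655, -0.60678707,  0.21782448]), 'ee_rot': array([ 9.92821256e-01,  1.19605913e-01, -9.94757987e-05, -6.06987759e-04]), 'ft_force': array([ 0.0904352 , -0.74084507, -1.20434112]), 'torque': array([ 6.71232028e-06,  5.30145847e-03, -3.51144404e-02]), 'grasp_force': 0.0, 'grip_width': 0.9998082393553338}
(array([0.14899039, 0.47969844, 0.70474057]), array([ 0.40291802, -0.6518088 , -0.64250174])) 384.6216134766584
(array([ 0.35793849, -0.07335462,  1.22653435]), array([ 0.12938829, -0.00431787, -0.9916069 ])) 389.1758202950001
```

View pics/t0.png

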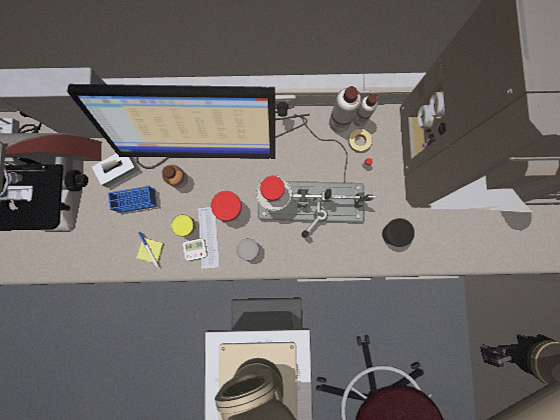

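View pics/s0.png

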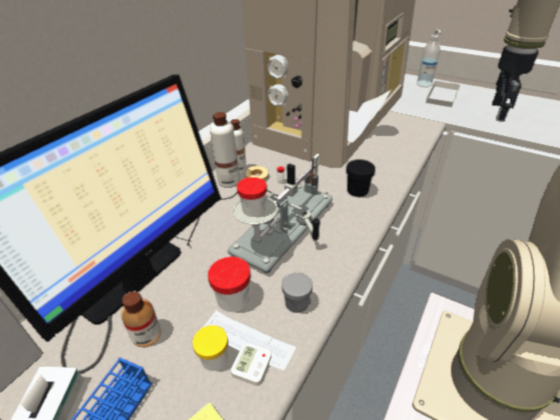

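```bash
python3 - <<'E'
from h import *
a=load('s0.png')['color'];b=load('t0.png')['color']
A=cv2.resize(a[140:280,220:360],(560,560)[:2],interpolation=3)
B=cv2.resize(b[165:245,245:385],(800//2+160-0,320),interpolation=3)
x=np.vstack([cv2.resize(B,(480,274),interpolation=3),])
A=cv2.resize(a[160:280,225:345],(320,320)[:2],interpolation=3)
out=np.zeros((594,800,3),np.uint8)
out[:594,:]=0
B=cv2.resize(b[165:245,250:390],(560,320),interpolation=3)
out[:320,:560]=B
A=cv2.resize(a[150:274,225:340],(254,274),interpolation=3)
A=cv2.resize(a[150:270,225:345],(590,590),interpolation=3)
out=np.zeros((590,800,3),np.uint8)
cv2.imwrite('pics/c1.png',A[:,:,::-1]); cv2.imwrite('pics/c2.png',cv2.resize(b[165:245,250:390],(798,456),interpolation=3)[:,:,::-1])
E
```

```text
(no output)
```

View pics/c1.png

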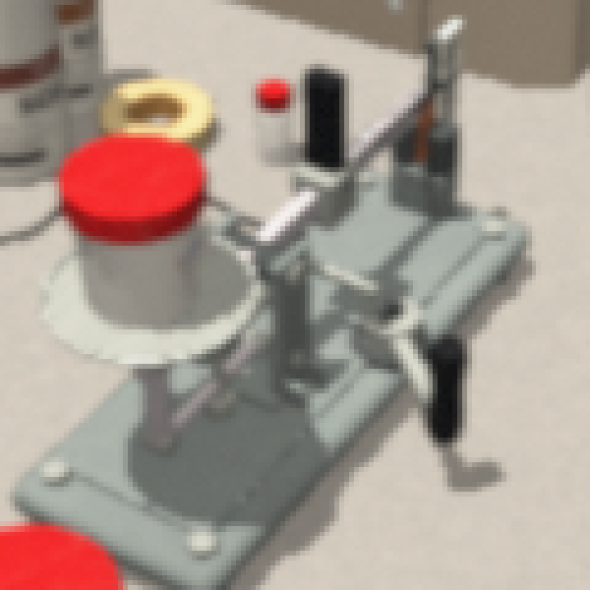

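View pics/c2.png

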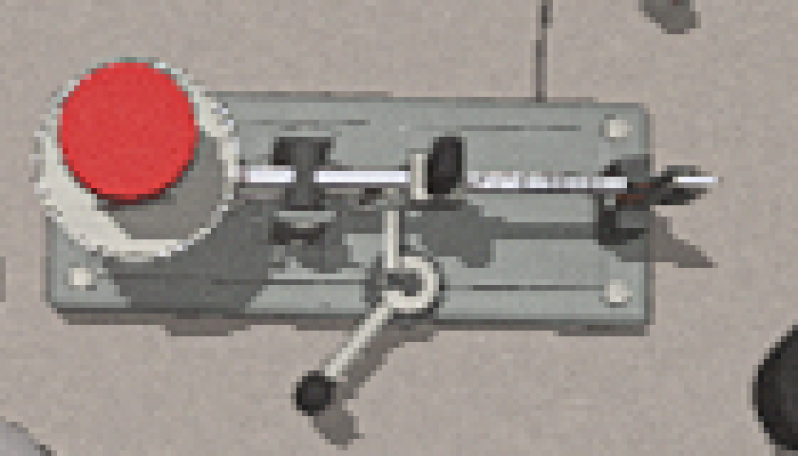

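```bash
python3 - <<'E'
from h import *
b=load('t0.png');a=load('s0.png')
f=lambda x,y:(250+x/5.7,165+y/5.7)
for n,x,y,z in[('pan',137,158,.15),('lid',127,130,.218),('grip',314,390,.099),('shaft',405,282,.05),('platetop',450,158,.184),('beamL',245,174,.12),('beamR',625,184,.12),('tip',714,181,.112),('baseTR',648,106,.03),('baseBR',648,316,.03),('baseBL',50,308,.03),('cheek',302,150,.15)]:
    p=atz(b,*f(x,y),z); print(n,p.round(4),np.round((np.array(proj(a,p))-[225,150])*590/120))
E
python3 -m crank '[[0,0,0,0]]' -
```

```text
pan [ 0.5477 -0.0624  0.15  ] [153. 285.]
lid [ 0.5489 -0.0587  0.218 ] [137. 169.]
grip [ 0.4351 -0.1495  0.099 ] [452. 340.]
shaft [ 0.4951 -0.2032  0.05  ] [393. 314.]
platetop [ 0.5385 -0.212   0.184 ] [330.  72.]
beamL [ 0.5436 -0.1165  0.12  ] [224. 273.]
beamR [ 0.5344 -0.3085  0.12  ] [422.  87.]
tip [ 0.5363 -0.3557  0.112 ] [457.  58.]
baseTR [ 0.5919 -0.3424  0.03  ] [359. 158.]
baseBR [ 0.476  -0.3366  0.03  ] [529. 221.]
baseBL [ 0.4873 -0.0124  0.03  ] [215. 581.]
cheek [ 0.55   -0.1437  0.15  ] [241. 191.]
clock: 0.18
position: [0.1484, -0.6068, 0.218]
ee_rot: [0.993, 0.12, -0.0, -0.001]
ft_force: [-0.4, 0.3, -0.7]
grip_width: 0.999
grasp_force: 0.0
```

```bash
cat >> h.py <<'E'
from scipy.spatial.transform import Rotation as Ro
def to(x,y,z,yaw=0):
    o=readout.get_obs(); M=Ro.from_quat(o['ee_rot']).as_matrix()
    s=M.T@(np.array([x,y,z])-o['position'])/.4
    psi=np.arctan2(M[1,0],M[0,0]); print(s.round(3),'yaw',round(np.degrees((psi-yaw))/60,3),'t',o['clock'])
E
python3 -m crank '[[0.24,-0.235,0,0.05],[0.24,-0.235,0,0.12],[0.24,-0.235,0,0.23],[0.36,-0.35,0,0.23],[0.36,-0.35,0,0.23]]' -0.3
python3 -c "
from h import *
to(.434,-.15,.2)"
```

```text
clock: 0.6
position: [0.2565, -0.4342, 0.2184]
ee_rot: [1.0, -0.0, 0.0, -0.0]
ft_force: [1.1, -0.6, 0.9]
grip_width: 0.353
grasp_force: 0.0
[ 0.443 -0.711  0.046] yaw -0.0 t 0.6
```

```bash
python3 -m crank '[[0.27,-0.43,0,0],[0.27,-0.43,0,0],[0.27,-0.43,0,0],[0.27,-0.43,0,0],[0.27,-0.43,0,0]]'
python3 -m crank '[[0.17,-0.28,0.15,0],[0.17,-0.28,0.15,0],[0.17,-0.28,0.15,0],[0.17,-0.28,0.15,0],[0.17,-0.28,0.15,0]]'
python3 - <<'E'
from h import *
to(.434,-.15,.082)
w=snap('wrist','w1.png');t=snap('top','t1.png');print(proj(w,(.4345,-.1495,.099)))
E
```

```text
clock: 1.02
position: [0.3642, -0.2625, 0.2186]
ee_rot: [1.0, 0.0, 0.0, 0.0]
ft_force: [0.4, -0.8, -0.3]
grip_width: 0.353
grasp_force: 0.0
clock: 1.43
position: [0.4322, -0.1485, 0.1568]
ee_rot: [1.0, 0.003, -0.001, -0.001]
ft_force: [-0.4, 0.1, -0.2]
grip_width: 0.351
grasp_force: 0.0
[0.005 0.004 0.187] yaw 0.005 t 1.4333
(np.float64(278.6765100359857), np.float64(218.55867432716627))
```

View pics/w1.png

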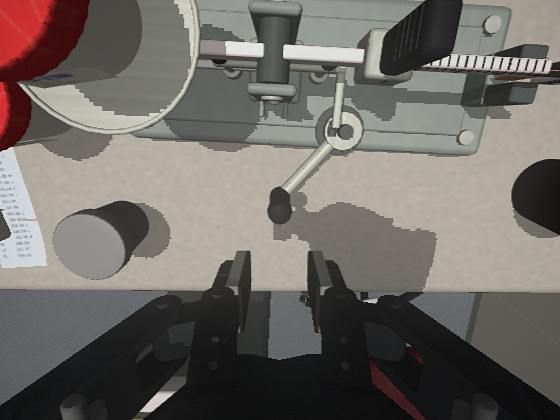

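```bash
python3 -m crank '[[0.014,0.004,0.08,0.005],[0.014,0.004,0.15,0.005],[0.014,0.004,0.187,0.005],[0.014,0.004,0.187,0.005]]'
python3 - <<'E'
from h import *
# arc about shaft
s=np.array([.4963,-.2045]); p=readout.get_obs()['position']
for a in (0,.35,.7,1.05,1.4,1.5):
    th=np.arctan2(.055,-.0600)+a; g=s+.08*np.array([np.cos(th),np.sin(th)])
    print(a,g.round(4),((g-p[:2])/.4*[1,-1]).round(3))
w=snap('wrist','w2.png')
E
```

```text
clock: 1.87
position: [0.4346, -0.1557, 0.0812]
ee_rot: [1.0, -0.004, -0.002, -0.001]
ft_force: [-1.9, 0.1, -0.8]
grip_width: 0.349
grasp_force: 0.0
0 [ 0.4373 -0.1504] [ 0.007 -0.013]
0.35 [ 0.4224 -0.1739] [-0.031  0.046]
0.7 [ 0.4164 -0.2011] [-0.046  0.114]
1.05 [ 0.4201 -0.2288] [-0.036  0.183]
1.4 [ 0.433  -0.2534] [-0.004  0.244]
1.5 [ 0.4382 -0.2595] [0.009 0.26 ]
```

View pics/w2.png

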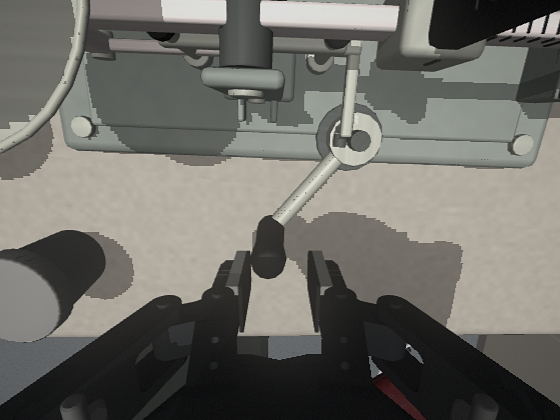

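```bash
python3 - <<'E'
from h import *
w=load('w2.png')
for p in [(.4346,-.1557,.0812),(.4346,-.1557,.064),(.4456,-.1557,.064),(.4236,-.1557,.064),(.4375,-.1495,.099),(.4375,-.1495,.062)]: print(p,np.round(proj(w,p)))
print(ray(w,280,210))
E
```

```text
(0.4346, -0.1557, 0.0812) [277. 255.]
(0.4346, -0.1557, 0.064) [277. 243.]
(0.4456, -0.1557, 0.064) [277. 227.]
(0.4236, -0.1557, 0.064) [277. 259.]
(0.4375, -0.1495, 0.099) [265. 265.]
(0.4375, -0.1495, 0.062) [267. 238.]
(array([ 0.51089865, -0.15750044,  0.23702201]), array([-0.3005703 , -0.00116758, -0.95376934]))
```

```bash
python3 -m crank '[[-0.005,0.025,0,0],[-0.02,0.05,0,0],[-0.031,0.075,0,0],[-0.04,0.1,0,0],[-0.045,0.125,0,0]]'
python3 -m crank '[[0,0.025,0,0],[0.004,0.05,0,0],[0.012,0.075,0,0],[0.025,0.1,0,0],[0.035,0.125,0,0]]'
python3 -m crank '[[0.004,0.01,0,0],[0.004,0.01,0,0]]'
python3 - <<'E'
from h import *
w=snap('wrist','w3.png')
to(.434,-.2,.082)
E
```

```text
clock: 2.33
position: [0.4187, -0.2067, 0.0851]
ee_rot: [1.0, -0.004, 0.001, 0.001]
ft_force: [0.3, -0.0, -0.1]
grip_width: 0.354
grasp_force: 0.0
clock: 2.75
position: [0.4332, -0.2557, 0.0837]
ee_rot: [1.0, -0.003, 0.0, 0.0]
ft_force: [0.5, -0.1, -0.4]
grip_width: 0.351
grasp_force: 0.0
clock: 2.92
position: [0.4344, -0.2596, 0.0835]
ee_rot: [1.0, -0.004, 0.0, -0.0]
ft_force: [-0.2, 0.9, 0.1]
grip_width: 0.348
grasp_force: 0.0
[-0.001 -0.147  0.004] yaw -0.006 t 2.9667
```

View pics/w3.png

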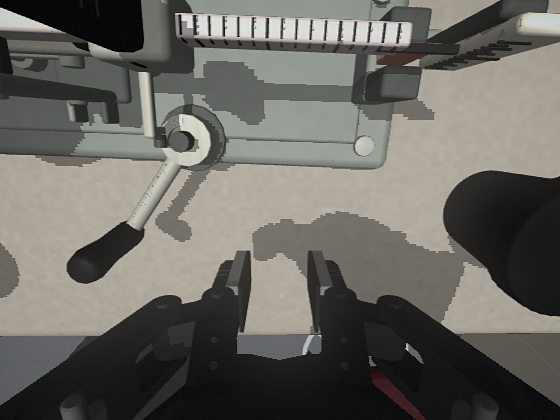

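```bash
python3 - <<'E'
from h import *
w=load('w3.png');print(atz(w,85,268,.099),atz(w,186,141,.055))
w=load('w2.png');print(atz(w,268,265,.099),atz(w,353,139,.055))
w=load('w1.png');print(atz(w,281,212,.099),atz(w,344,131,.055))
E
```

```text
[ 0.43513547 -0.15896213  0.099     ] [ 0.49679725 -0.20502175  0.055     ]
[ 0.43773512 -0.15128941  0.099     ] [ 0.49754545 -0.20149926  0.055     ]
[ 0.43973144 -0.15121744  0.099     ] [ 0.49716953 -0.20370947  0.055     ]
```

```bash
python3 -m crank '[[0,0,-0.08,0],[0.006,-0.05,-0.13,-0.006],[0.008,-0.15,-0.13,-0.006],[0.008,-0.25,-0.13,-0.006],[0.008,-0.25,-0.13,-0.006]]' 0
python3 -m crank '[[0,0,0,0],[0,0,0.07,0],[0,0,0.13,0],[0,0,0.13,0]]' 0
python3 -m crank '[[0,0,0,0],[0,0,0,0],[0,0,0,0],[0,0,0,0],[0,0,0,0]]' -1 25
python3 - <<'E'
from h import *
w=snap('wrist','w4.png')
s=np.array([.4968,-.2040]); p=readout.get_obs()['position']; d=p[:2]-s; print(p,np.hypot(*d)); th0=np.arctan2(d[1],d[0]);print(np.degrees(th0))
for th in np.arange(th0,np.radians(222),np.radians(8)):
    g=s+.08*np.array([np.cos(th),np.sin(th)])
    print(np.degrees(th).round(),((g-p[:2])/.4*[1,-1]).round(3))
E
```

```text
clock: 3.38
position: [0.4385, -0.1508, 0.1362]
ee_rot: [1.0, 0.004, 0.0, -0.001]
ft_force: [1.1, 0.2, -0.1]
grip_width: 0.501
grasp_force: 0.0
clock: 3.72
position: [0.4349, -0.1586, 0.0799]
ee_rot: [1.0, -0.0, -0.003, -0.001]
ft_force: [-1.9, -1.1, -0.7]
grip_width: 0.498
grasp_force: 0.0
clock: 4.13
position: [0.439, -0.1591, 0.0854]
ee_rot: [1.0, -0.0, 0.001, 0.001]
ft_force: [-0.5, 1.7, 6.1]
grip_width: -0.0
grasp_force: 2.4
[ 0.43893817 -0.15905959  0.08540366] 0.07326411942739205
142.16405341671992
142.0 [-0.013 -0.01 ]
150.0 [-0.029  0.013]
158.0 [-0.041  0.038]
166.0 [-0.05   0.065]
174.0 [-0.054  0.092]
182.0 [-0.055  0.12 ]
190.0 [-0.052  0.148]
198.0 [-0.045  0.175]
206.0 [-0.035  0.201]
214.0 [-0.021  0.225]
```

View pics/w4.png

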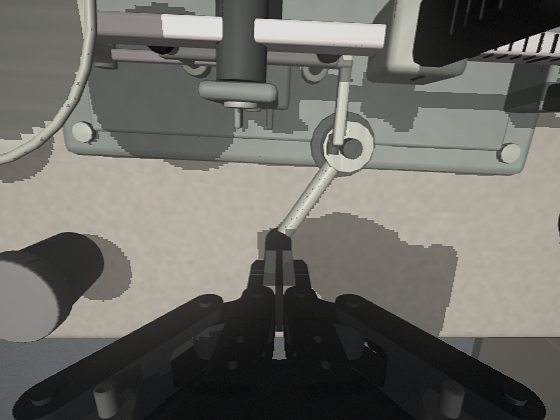

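```bash
python3 - <<'E'
from h import *
w=load('w4.png')
o=np.array([.439,-.159,.0854])
for n,p in [('tcp',(0,0,0)),('tip',(0,0,-.017)),('tip+x',(.011,0,-.017)),('tip-x',(-.011,0,-.017)),('tcp+x',(.011,0,0)),('up40',(0.011,0,.04))]: print(n,np.round(proj(w,o+p)))
print('lever end',atz(w,280,234,.05),'shaft',atz(w,350,148,.055),'tip at',atz(w,280,236,.068))
for z in(.04,.06,.08,.099,): print(z,np.round(proj(w,(.4365,-.158,z))))
g=cv2.cvtColor(w['color'],cv2.COLOR_RGB2GRAY)
for r in range(222,340,6): print(r,g[r,236:330:6])
E
```

```text
tcp [277. 255.]
tip [277. 243.]
tip+x [277. 227.]
tip-x [277. 259.]
tcp+x [277. 237.]
up40 [276. 272.]
lever end [ 0.43787037 -0.16110624  0.05      ] shaft [ 0.49672298 -0.20411395  0.055     ] tip at [ 0.44369077 -0.16098882  0.068     ]
0.04 [276. 231.]
0.06 [275. 242.]
0.08 [275. 255.]
0.099 [275. 270.]
222 [173 172 174 175 174 174 173 176 143 196 180 110 114 113 114 117]
228 [178 178 174 176 174 176 114  97 184 199 138 116 114 115 113 115]
234 [180 178 179 179 115 103  52  50  55 112 113 112 113 112 112 111]
240 [175 174 177 173 114  51  50  49  47  42 110 113 113 112 112 113]
246 [174 175 175 175 115  49  48  48  47  42 112 111 111 111 111 110]
252 [175 177 177 175 114  82  88  47  87  86 110 110 110 110 111 112]
258 [178 176 174 174 113  84  87  44  86  86 116 112 111 112 109 110]
264 [175 174 174  49  50  86  85  43  77  73  38  40 110 109 110 109]
270 [173 172 173  59  63  86  84  39  74  73  43  43  99 108 110 110]
276 [171 173 152  47  45  73  73  37  73  70  33  35  30 108 109 106]
282 [174 173  81  46  43  73  71  35  71  69  33  34  32 105 107 108]
288 [172 173  42  41  38  38 136  44 135  28  32  31  32 108 107 107]
294 [170  80  42  46  45  35  33  43  61  31  38  40  31  27 101 108]
300 [ 37  40  39  36  36  31  32  41  28  27  26  28  29  30  28 111]
306 [42 37 36 33 32 31 29 41 28 28 25 27 26 26 27 27]
312 [36 35 32 31 31 29 31 40 29 26 22 27 25 25 25 28]
318 [32 29 26 28 28 28 30 38 28 22 23 23 21 23 23 21]
324 [31 32 28 25 27 24 29 36 28 22 23 21 22 25 22 21]
330 [31 26 24 26 24 21 27 32 22 20 23 20 19 22 21 21]
336 [ 27  33  23  25  22  21  26 151  28  24  24  17  20  18  21  19]
```

```bash
python3 - <<'E'
from h import *
c=snap('side','s4.png')
x0,y0=270,140
im=cv2.resize(c['color'][y0:y0+100,x0:x0+120],(720,600),interpolation=3)[:,:,::-1].copy()
for p,col in [((.439,-.159,.068),(0,255,0)),((.4365,-.158,.099),(0,0,255)),((.4365,-.158,.05),(255,0,0)),((.439,-.159,.0854),(0,255,255))]:
    u,v=proj(c,p); cv2.circle(im,(int((u-x0)*6),int((v-y0)*6)),3,col,1); print(u,v)
cv2.imwrite('pics/c4.png',im)
E
```

```text
316.77612514037287 225.8475793100137
318.0890040521919 216.86081431070016
317.18328588754093 231.80164587251835
317.08927503130667 220.5298722700396
```

View pics/c4.png

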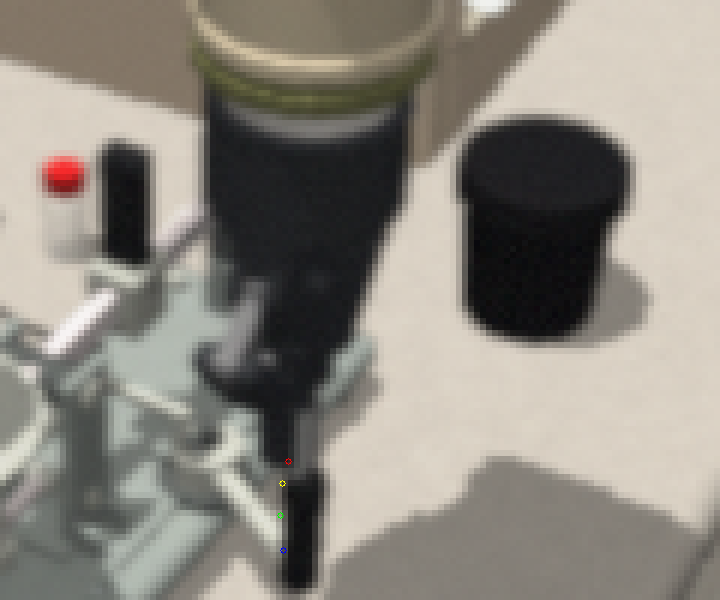

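```bash
python3 -m crank '[[0,0,-0.04,0],[0,0,-0.06,0],[0,0,-0.06,0],[0,0,-0.06,0]]' 0 25
python3 -c "
from h import *
to(.437,-.1585,.054)"
```

```text
clock: 4.57
position: [0.4384, -0.1592, 0.1085]
ee_rot: [1.0, -0.0, 0.001, 0.001]
ft_force: [-0.8, 0.3, -0.3]
grip_width: 0.498
grasp_force: 0.0
[-0.004 -0.002  0.136] yaw -0.0 t 4.5667
```

```bash
python3 -m crank '[[-0.003,0,0.05,0],[-0.003,0,0.1,0],[-0.003,0,0.136,0],[-0.003,0,0.136,0]]'
python3 -m crank '[[0,0,0,0],[0,0,0,0],[0,0,0,0],[0,0,0,0],[0,0,0,0]]' -1 25
python3 - <<'E'
from h import *
s=np.array([.4968,-.2040]); p=readout.get_obs()['position']; d=p[:2]-s; print(p,np.hypot(*d)); th0=np.arctan2(d[1],d[0]);print(np.degrees(th0))
g0=.08*np.array([np.cos(th0),np.sin(th0)])
for th in th0+np.radians(np.arange(8,89,8)):
    g=.08*np.array([np.cos(th),np.sin(th)])-g0
    print(np.degrees(th).round(),(g/.4*[1,-1]).round(3))
E
```

```text
clock: 4.9
position: [0.4344, -0.1581, 0.0503]
ee_rot: [1.0, 0.0, -0.002, -0.001]
ft_force: [-0.7, -0.3, -0.1]
grip_width: 0.499
grasp_force: 0.0
clock: 5.32
position: [0.4369, -0.1587, 0.054]
ee_rot: [1.0, 0.0, 0.0, 0.0]
ft_force: [-2.0, 1.7, 3.2]
grip_width: 0.213
grasp_force: 24.7
[ 0.43685499 -0.15871305  0.05395654] 0.07512863609111815
142.92986997522002
151.0 [-0.015  0.023]
159.0 [-0.027  0.049]
167.0 [-0.035  0.075]
175.0 [-0.04   0.103]
183.0 [-0.04   0.131]
191.0 [-0.037  0.158]
199.0 [-0.03   0.185]
207.0 [-0.019  0.211]
215.0 [-0.004  0.235]
223.0 [0.013 0.257]
231.0 [0.034 0.276]
```

```bash
python3 -m crank '[[-0.015,0.023,0,0],[-0.027,0.049,0,0],[-0.035,0.075,0,0],[-0.04,0.103,0,0],[-0.04,0.131,0,0]]'
python3 -m crank '[[0.003,0.027,0,0],[0.01,0.054,0,0],[0.021,0.08,0,0],[0.036,0.104,0,0],[0.036,0.104,0,0]]'
python3 -m crank '[[0.008,0.011,0,0],[0.016,0.02,0,0],[0.016,0.02,0,0]]'
```

```text
clock: 5.73
position: [0.42, -0.2107, 0.0536]
ee_rot: [1.0, 0.001, -0.0, -0.0]
ft_force: [-2.3, 4.5, 2.9]
grip_width: 0.212
grasp_force: 24.3
clock: 6.15
position: [0.4338, -0.2511, 0.0533]
ee_rot: [1.0, 0.0, -0.002, -0.002]
ft_force: [-11.1, 10.4, 9.2]
grip_width: 0.206
grasp_force: 27.5
clock: 6.4
position: [0.4369, -0.2513, 0.0512]
ee_rot: [1.0, 0.002, -0.007, -0.007]
ft_force: [-23.1, 37.4, 18.6]
grip_width: 0.211
grasp_force: 30.9
```

```bash
python3 -m crank '[[-0.014,-0.018,0,0],[-0.014,-0.018,0,0],[-0.014,-0.018,0,0],[-0.014,-0.018,0,0]]' 0
python3 -m crank '[[0,0,-0.1,0],[0,0,-0.2,0],[0,0,-0.3,0],[0,0,-0.38,0],[0,0,-0.38,0]]'
python3 - <<'E'
from h import *
w=snap('wrist','w5.png');t=snap('top','t5.png');s=snap('side','s5.png')
to(.5385,-.212,.25)
E
```

```text
clock: 6.73
position: [0.4363, -0.2545, 0.0539]
ee_rot: [1.0, -0.0, 0.001, 0.001]
ft_force: [0.2, 0.5, -0.1]
grip_width: 0.499
grasp_force: 0.0
clock: 7.15
position: [0.4389, -0.2556, 0.2127]
ee_rot: [1.0, -0.0, 0.005, 0.003]
ft_force: [1.6, -0.2, 0.2]
grip_width: 0.499
grasp_force: 0.0
[ 0.257 -0.106 -0.111] yaw -0.001 t 7.3
```

```bash
cat >> h.py <<'E'
def lid(c):
    a=c['color'].astype(float)[165:225,228:275]; r=np.clip(a[...,0]-np.maximum(a[...,1],a[...,2])-20,0,100)
    v,u=np.mgrid[165:225,228:275]; return (r*u).sum()/r.sum(),(r*v).sum()/r.sum(),r.sum()
def tilt(c):
    return lid(c)[1]
E
python3 - <<'E'
from h import *
for f in('s0.png','s4.png','s5.png'):
    c=load(f);print(f,lid(c))
c=load('s0.png')
for z in(-.0085,0,.0085):print(z,proj(c,(.5477,-.0624,.218+z)))
w=load('w5.png')
cv2.imwrite('pics/x.png',w['color'])
g=cv2.cvtColor(w['color'],cv2.COLOR_RGB2GRAY)
for y,z in[(-.205,.191),(-.205,.14)]:
  for dx in(-.011,.011):
    for dy in (-.007,.007): print(y,z,dx,dy,np.round(proj(w,(.5385+dx,y+dy,z))))
E
```

```text
s0.png (np.float64(251.2749564351506), np.float64(187.02329385824532), np.float64(56238.0))
s4.png (np.float64(251.3060213684285), np.float64(187.52977074931013), np.float64(56532.0))
s5.png (np.float64(251.66308605867235), np.float64(189.58541168129042), np.float64(56415.0))
-0.0085 (np.float64(254.4527874423735), np.float64(186.8057696059491))
0 (np.float64(254.2139860689679), np.float64(183.62400859666107))
0.0085 (np.float64(253.9720141115399), np.float64(180.40000310412225))
-0.205 0.191 -0.011 -0.007 [198.  94.]
-0.205 0.191 -0.011 0.007 [173.  94.]
-0.205 0.191 0.011 -0.007 [195.  50.]
-0.205 0.191 0.011 0.007 [169.  50.]
-0.205 0.14 -0.011 -0.007 [216. 100.]
-0.205 0.14 -0.011 0.007 [197. 100.]
-0.205 0.14 0.011 -0.007 [214.  66.]
-0.205 0.14 0.011 0.007 [194.  66.]
```

```bash
python3 - <<'E'
from h import *
w=load('w5.png');g=cv2.cvtColor(w['color'],cv2.COLOR_RGB2GRAY)
m=(g[0:180,100:300]<60).astype(np.uint8)
n,l,st,ce=cv2.connectedComponentsWithStats(m)
for i in range(1,n):
    if st[i][4]>150: print(st[i]+[100,0,0,0,0],ce[i]+[100,0])
for r in range(0,130,10): print(r,g[r,140:260:5])
E
```

```text
[ 116   45  107   51 2493] [186.63136783  68.23104693]
[129  84  24  20 167] [147.02994012  94.13173653]
[149 104  36  23 278] [169.3057554  110.63669065]
0 [175 175 174 175 171 177 176 179 177 174 175 175 178 174 174 174 176 175
 174 178 175 176 177 178]
10 [179 178 179 178 175 177 178 172 175 181 178 175 175 175 179 175 177 177
 179 177 176 175 179 176]
20 [177 178 175 175 181 178 180 184 177 182 181 177 180 181 177 175 176 179
 179 179 174 182 182 180]
30 [162 160 161 160 159 162 160 159 158 155 155 151 151 147 147 146 144 143
 141 139 138 139 134 122]
40 [161 165 161 160 160 162 164 163 163 163 162 164 164 164 163 163 161 165
 165 164 163 165 164 161]
50 [136 141  47  46  38 166 167  30  39  46  39  15 160 166 168 169 169 165
 169 169 169 169 169 170]
60 [ 74  52  33  47  48  46  44  30  40  48  43  23  12  29  15 135 171 172
 170 171 168 167 167 168]
70 [ 73  55  14 176 106 109  92  29  41  49  46  25  20  28  20  19  19 226
 189  65  57 171 168 169]
80 [230 236 235 236 236 237 236  19  40  48  48  26  24  23  19  20  24 132
 115 184 236 228 152 240]
90 [ 77  58  29  75  70  63  81  94 103 115  23  14  21  22  21  24  25 129
 120  64  58 178 149 132]
100 [ 77  60  34 106 105 106 106 108 109 110  92 106 107 109  82  61  54  62
  63  65  89 111 111 111]
110 [120 139 139  46  50  49  47  46  48 100  96 109 162 172 221 152 175 110
 171 109 112 112 111 110]
120 [103 104 103 104 139  70 103 106  71 103 108 111 108 171 219  66 107  62
 108 112  78 111 112 112]
```

```bash
python3 -m crank '[[0.06,-0.03,0,0],[0.15,-0.08,0,0],[0.25,-0.12,0,0],[0.254,-0.126,0,0],[0.254,-0.126,0,0]]' -0.3 20
python3 -c "
from h import *
to(.540,-.205,.146)"
```

```text
clock: 7.72
position: [0.5384, -0.2007, 0.203]
ee_rot: [1.0, 0.002, -0.001, -0.002]
ft_force: [-0.8, 0.1, -0.7]
grip_width: 0.353
grasp_force: 0.0
[0.004 0.011 0.142] yaw 0.004 t 7.7167
```

```bash
python3 -m crank '[[0.004,0.01,0.06,0],[0.004,0.01,0.12,0],[0.004,0.01,0.142,0],[0.004,0.01,0.142,0]]'
python3 -m crank '[[0,0.025,0,0],[0,0.05,0,0],[0,0.075,0,0],[0,0.1,0,0],[0,0.122,0,0]]'
python3 -m crank '[[0,0,0,0],[0,-0.01,0,0],[0,-0.02,0,0]]'
python3 -m crank '[[0,0,0,0],[0,0,0,0],[0,0,0,0],[0,0,0,0],[0,0,0,0]]'
python3 -c "
from h import *
for i in range(2):print(lid(snap('side','s6.png')))
c=snap('wrist','w6.png'); to(.54,-.254,.146)"
```

```text
clock: 8.05
position: [0.5363, -0.2077, 0.1456]
ee_rot: [1.0, -0.001, -0.003, -0.001]
ft_force: [-0.3, -0.5, -0.5]
grip_width: 0.349
grasp_force: 0.0
clock: 8.47
position: [0.5389, -0.2579, 0.1491]
ee_rot: [1.0, -0.001, 0.0, 0.0]
ft_force: [-0.6, 1.2, 0.2]
grip_width: 0.349
grasp_force: 0.6
clock: 8.72
position: [0.5391, -0.2475, 0.1487]
ee_rot: [1.0, -0.0, 0.0, -0.0]
ft_force: [-0.2, -0.1, -0.2]
grip_width: 0.347
grasp_force: 0.0
clock: 9.13
position: [0.539, -0.2479, 0.1485]
ee_rot: [1.0, 0.0, 0.0, 0.0]
ft_force: [-0.1, -0.7, -0.4]
grip_width: 0.346
grasp_force: 0.0
(np.float64(251.17944672346692), np.float64(185.3296167736054), np.float64(57042.0))
(np.float64(251.17400989230714), np.float64(185.27838776440873), np.float64(57014.0))
[0.003 0.015 0.006] yaw -0.0 t 9.2833
```

```bash
python3 -m crank '[[0,0.013,0,0],[0,0.013,0,0],[0,0.013,0,0],[0,0.013,0,0],[0,0.013,0,0]]' -0.1
python3 -m crank '[[0,0,0,0],[0,0,0,0],[0,0,0,0],[0,0,0,0],[0,0,0,0]]'
python3 - <<'E'
from h import *
for i in range(2):print(lid(snap('side','s7.png')))
w=snap('wrist','w7.png');g=cv2.cvtColor(w['color'],cv2.COLOR_RGB2GRAY)
p=readout.get_obs()['position'];print(p)
for y in(-.235,-.245,-.255,-.265,-.275):print(y,np.round(proj(w,(.54,y,.182))))
u,v=np.round(proj(w,(.54,-.253,.182))).astype(int)
for r in range(max(v-25,0),v+30,6):print(r,g[r,u-60:u+60:5])
E
```

```text
clock: 9.7
position: [0.539, -0.2531, 0.1485]
ee_rot: [1.0, -0.0, 0.0, -0.0]
ft_force: [-0.0, -0.1, -0.2]
grip_width: 0.449
grasp_force: 0.0
clock: 10.12
position: [0.539, -0.2531, 0.1485]
ee_rot: [1.0, -0.0, 0.0, 0.0]
ft_force: [0.7, 0.0, -0.2]
grip_width: 0.45
grasp_force: 0.0
(np.float64(251.16716087940625), np.float64(185.21614935167477), np.float64(56993.0))
(np.float64(251.1633594750601), np.float64(185.20711616400862), np.float64(56997.0))
[ 0.53896563 -0.25313291  0.14850249]
-0.235 [238. 285.]
-0.245 [259. 285.]
-0.255 [280. 285.]
-0.265 [302. 285.]
-0.275 [323. 285.]
260 [211  99  88  89  46  42 185 177 185 115  46  43  44  44  42  41 161 172
 177 172  76  38  73  74]
266 [ 53  47  89  89  49  41 137 170 176 129  44  44  50  49  45  45  34 172
 170 175  56  38  74  72]
272 [ 49  78  77  59  45  41 194 141 166 175  41  44  49  47  46  43  56 174
 173 173  40  37  41  71]
278 [ 45  78  76  47  45  42 169 196 145 167  39  46  48  46  46  43 125 174
 173 171  31  38  39  73]
284 [ 78  76  89  45  45  43 174 161 196 149  44  46  48  47  46  45 161 173
 172 175  33  38  38  70]
290 [ 47 132 107  46  44  36 172 173 163 194  40  46  48  48  47  47 110 106
 176 178  79  39  38 102]
296 [ 45  43  86  44  44 162 173 176 177 159 196  48  48  49  46  41 113 109
 175 169 184  39  37  75]
302 [ 42  43  42  48  42 180 176 175 175 174 164  81  46  44 158 176 178 174
 178 175 175  39  39  41]
308 [ 40  42  41  47  41 175 178 176 174 173 183  46  45  46 162 175 175 173
 172 173 172  38  44  38]
314 [ 41  40  41  52  32 173 173 174 176 175 180  46  47  46 160 176 175 174
 171 170 171  55  48  37]
```

```bash
python3 -m crank '[[0,-0.012,0,0],[0,-0.024,0,0],[0,-0.035,0,0],[0,-0.035,0,0],[0,-0.01,0,0]]'
python3 -m crank '[[0,0,0,0],[0,0,0,0],[0,0,0,0],[0,0,0,0],[0,0,0,0]]'
python3 -m crank '[[0,0,0,0],[0,0,0,0],[0,0,0,0],[0,0,0,0],[0,0,0,0]]'
python3 - <<'E'
from h import *
for i in range(2):print(lid(snap('side','s8.png')))
w=snap('wrist','w8.png');g=cv2.cvtColor(w['color'],cv2.COLOR_RGB2GRAY)
for r in (272,284,296):print(r,g[r,220:340:4])
c=load('s8.png')
# pointer/scale crop alongside s0,s5
def cr(f):
    c=load(f)['color'];u0,v0=300,145;return cv2.resize(c[v0:v0+50,u0:u0+33],(264,400),interpolation=3)
cv2.imwrite('pics/ptr.png',np.hstack([cr('s0.png'),cr('s5.png'),cr('s8.png')])[:,:,::-1])
E
```

```text
clock: 10.68
position: [0.5396, -0.2467, 0.1488]
ee_rot: [1.0, 0.002, 0.0, -0.0]
ft_force: [1.0, 1.2, 0.1]
grip_width: 0.451
grasp_force: 0.0
clock: 11.1
position: [0.539, -0.249, 0.1485]
ee_rot: [1.0, 0.0, 0.0, -0.0]
ft_force: [0.3, 0.3, -0.4]
grip_width: 0.446
grasp_force: 0.0
clock: 11.52
position: [0.539, -0.2491, 0.1486]
ee_rot: [1.0, 0.0, 0.0, 0.0]
ft_force: [0.4, -0.3, 0.6]
grip_width: 0.449
grasp_force: 0.0
(np.float64(251.20342977750417), np.float64(186.07659836425995), np.float64(56855.0))
(np.float64(251.20532165593895), np.float64(186.07504132812775), np.float64(56862.0))
272 [ 73  78  77  47  44  44 173 199 178 126  71  43  46  55  55  46  45  43
 162 176 178 174 172 173  40  41  37  75  73  73]
284 [ 76  76  46  44  41  42 179 173 173 175  87  45  45  47  46  49  45  42
 107 164 173 172 173 174  33  39  38  37  73  72]
296 [ 41  84  51  43  43  31 175 174 174 177 181  44  46  47  47  47  44  56
 115 115 112 111 177 171 181  38  39  48  80  41]
```

View pics/ptr.png

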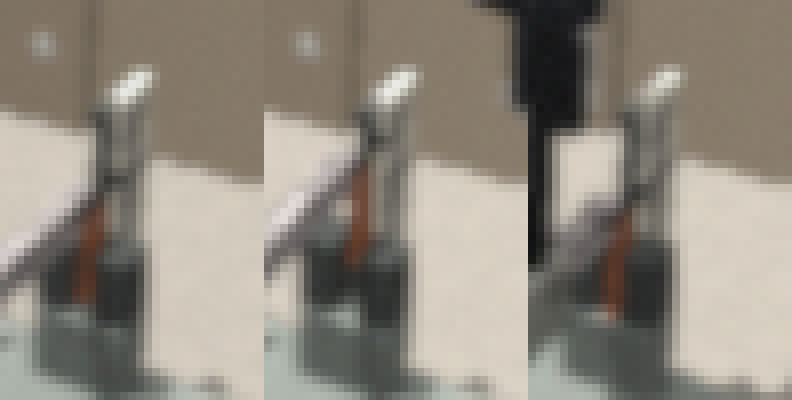

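```bash
python3 -m crank '[[0,-0.012,0,0],[0,-0.024,0,0],[0,-0.032,0,0],[0,-0.032,0,0],[0,0,0,0]]'
python3 -m crank '[[0,0,-0.08,0],[0,0,-0.16,0],[0,0,-0.18,0],[0,0,-0.18,0],[0,0,-0.18,0]]'
python3 -m crank '[[0,0,0,0],[0,0,0,0],[0,0,0,0],[0,0,0,0],[0,0,0,0]]'
python3 -m crank '[[0,0,0,0],[0,0,0,0],[0,0,0,0],[0,0,0,0],[0,0,0,0]]'
python3 - <<'E'
from h import *
for i in range(2):print(lid(snap('side','s9.png')))
E
```

```text
clock: 12.08
position: [0.5397, -0.2464, 0.1489]
ee_rot: [1.0, 0.002, 0.0, -0.0]
ft_force: [-0.2, -0.2, 0.3]
grip_width: 0.45
grasp_force: 0.0
clock: 12.5
position: [0.539, -0.2502, 0.2206]
ee_rot: [1.0, -0.0, 0.0, 0.0]
ft_force: [0.0, 0.3, -0.2]
grip_width: 0.452
grasp_force: 0.0
clock: 12.92
position: [0.5388, -0.2491, 0.2201]
ee_rot: [1.0, 0.0, -0.0, -0.0]
ft_force: [-0.5, -0.3, 0.4]
grip_width: 0.451
grasp_force: 0.0
clock: 13.33
position: [0.539, -0.2491, 0.2206]
ee_rot: [1.0, 0.0, 0.0, 0.0]
ft_force: [-0.4, -0.1, 0.1]
grip_width: 0.454
grasp_force: 0.0
(np.float64(251.2162975741999), np.float64(186.22737034820264), np.float64(56806.0))
(np.float64(251.21589229144666), np.float64(186.23139739528335), np.float64(56820.0))
```

```bash
python3 -m crank '[[-0.09,0,0,0],[-0.18,0.005,0,0],[-0.257,0.01,0,0],[-0.257,0.01,0.08,0],[-0.257,0.01,0.16,0]]' 0 25
python3 -m crank '[[0,0,0,0],[0,0,0,0],[0,0,0.08,0],[0,0,0.17,0],[0,0,0.25,0]]'
python3 -m crank '[[0,0,0.004,0],[0,0,0.004,0],[0,0,0.004,0],[0,0,0.004,0],[0,0,0.004,0]]' -1 25
python3 - <<'E'
from h import *
c=snap('side','sa.png');print(lid(c))
s=np.array([.4968,-.2040]); p=readout.get_obs()['position']; d=p[:2]-s; print(p,np.hypot(*d)); th0=np.arctan2(d[1],d[0]);print(np.degrees(th0)%360)
g0=.078*np.array([np.cos(th0),np.sin(th0)])
for th in th0-np.radians(np.arange(8,97,8)):
    g=.078*np.array([np.cos(th),np.sin(th)])-g0
    print(np.degrees(th).round()%360,(g/.4*[1,-1]).round(3))
E
```

```text
clock: 13.85
position: [0.4358, -0.2548, 0.158]
ee_rot: [1.0, -0.001, 0.002, 0.002]
ft_force: [0.8, 0.1, -0.7]
grip_width: 0.504
grasp_force: 0.0
clock: 14.27
position: [0.438, -0.2538, 0.0576]
ee_rot: [1.0, 0.0, 0.002, 0.001]
ft_force: [0.6, -1.1, -0.6]
grip_width: 0.505
grasp_force: 0.0
clock: 14.68
position: [0.4361, -0.2509, 0.0556]
ee_rot: [1.0, 0.001, -0.001, -0.001]
ft_force: [0.7, 6.4, -20.5]
grip_width: 0.213
grasp_force: 25.0
(np.float64(251.21339492728168), np.float64(186.229255954472), np.float64(56932.0))
[ 0.43607152 -0.25093871  0.05557591] 0.07675408656243843
217.7014213141156
210.0 [-0.015 -0.023]
202.0 [-0.027 -0.047]
194.0 [-0.035 -0.073]
186.0 [-0.04 -0.1 ]
178.0 [-0.041 -0.127]
170.0 [-0.038 -0.154]
162.0 [-0.031 -0.18 ]
154.0 [-0.021 -0.206]
146.0 [-0.007 -0.229]
138.0 [ 0.01 -0.25]
130.0 [ 0.03  -0.269]
122.0 [ 0.052 -0.285]
```

```bash
python3 -m crank '[[-0.015,-0.026,0,0],[-0.027,-0.052,0,0],[-0.036,-0.078,0,0],[-0.041,-0.105,0,0],[-0.041,-0.132,0,0]]'
python3 -m crank '[[0.003,-0.027,0,0],[0.01,-0.053,0,0],[0.02,-0.079,0,0],[0.034,-0.102,0,0],[0.05,-0.123,0,0]]'
python3 -m crank '[[0.008,-0.008,0,0],[0.008,-0.008,0,0],[0.008,-0.008,0,0]]'
```

```text
clock: 15.15
position: [0.4189, -0.2019, 0.0569]
ee_rot: [1.0, -0.001, -0.0, 0.001]
ft_force: [-5.9, -5.1, -7.0]
grip_width: 0.207
grasp_force: 25.4
clock: 15.57
position: [0.4403, -0.1521, 0.0575]
ee_rot: [1.0, -0.001, 0.0, 0.001]
ft_force: [-3.9, -4.8, -5.7]
grip_width: 0.212
grasp_force: 25.4
clock: 15.82
position: [0.4443, -0.1481, 0.0573]
ee_rot: [1.0, 0.0, 0.001, 0.0]
ft_force: [-5.0, 2.0, 7.9]
grip_width: 0.21
grasp_force: 26.5
```

```bash
python3 -m crank '[[0.012,-0.012,0,0],[0.012,-0.012,0,0],[0.012,-0.012,0,0]]'
python3 - <<'E'
from h import *
print(lid(snap('side','sb.png')));t=snap('top','tb.png')
E
```

```text
clock: 16.07
position: [0.4451, -0.1477, 0.0568]
ee_rot: [1.0, -0.002, -0.003, 0.003]
ft_force: [-21.6, -13.1, 18.3]
grip_width: 0.21
grasp_force: 27.5
(np.float64(251.24074822165628), np.float64(186.3250021954861), np.float64(56935.0))
```

```bash
python3 -m crank '[[-0.008,0.008,0,0],[-0.008,0.008,0,0],[-0.008,0.008,0,0],[-0.008,0.008,0,0]]' 0
python3 -m crank '[[0,0,-0.1,0],[0,0,-0.2,0],[0,0,-0.3,0],[-0.05,0.03,-0.38,0],[-0.1,0.1,-0.38,0]]'
python3 -m crank '[[-0.1,0.1,0,0],[-0.2,0.2,0,0],[-0.25,0.3,0,0],[-0.25,0.4,0,0],[-0.25,0.4,0,0]]'
python3 - <<'E'
from h import *
c=snap('side','sc.png');print(lid(c));t=snap('top','tc.png')
def grip(c,box):
    x0,y0,x1,y1=box; g=cv2.cvtColor(c['color'],cv2.COLOR_RGB2GRAY)[y0:y1,x0:x1]; v,u=np.where(g<45); return u.mean()+x0,v.mean()+y0,len(u)
for f in('s0.png','sc.png'):print(f,grip(load(f),(308,214,325,245)))
for f in('t0.png','tc.png'):print(f,grip(load(f),(297,226,313,240)))
for f in('s0.png','sc.png'):print(f,grip(load(f),(285,158,305,190)))
E
```

```text
clock: 16.5
position: [0.4457, -0.1461, 0.0558]
ee_rot: [1.0, 0.0, 0.001, 0.0]
ft_force: [0.7, 0.0, 0.3]
grip_width: 0.499
grasp_force: 0.0
clock: 16.92
position: [0.4088, -0.184, 0.214]
ee_rot: [1.0, 0.004, 0.005, 0.002]
ft_force: [1.2, -1.0, -0.3]
grip_width: 0.499
grasp_force: 0.0
clock: 17.33
position: [0.3027, -0.3496, 0.2076]
ee_rot: [1.0, -0.001, 0.0, 0.001]
ft_force: [1.0, -0.3, -0.4]
grip_width: 0.502
grasp_force: 0.0
(np.float64(251.24286141557732), np.float64(186.3196572775735), np.float64(56839.0))
s0.png (np.float64(315.21590909090907), np.float64(228.63636363636363), 88)
sc.png (np.float64(314.5903614457831), np.float64(229.27710843373495), 83)
t0.png (np.float64(304.0), np.float64(233.63636363636363), 11)
tc.png (np.float64(303.6), np.float64(234.0), 10)
s0.png (np.float64(290.5047619047619), np.float64(174.24761904761905), 105)
sc.png (np.float64(298.3265306122449), np.float64(167.89795918367346), 98)
```

```bash
python3 -m crank '[[0,0,0,0],[0,0,0,0],[0,0,0,0],[0,0,0,0],[0,0,0,0]]'; python3 -c "
from h import *
print(manip.hand_in())"
```

```text
clock: 17.85
position: [0.3051, -0.3457, 0.2071]
ee_rot: [1.0, 0.001, 0.0, 0.0]
ft_force: [-0.3, 0.1, 0.2]
grip_width: 0.501
grasp_force: 0.0
the job is handed in; nothing more can be done
None
```

The job is handed in: the beam was released, balanced by my camera estimate at about +0.005 rad (0.014 at worst, limit 0.022), and arrested again with the cup on the pan; `hand_in` returned no verdict, so a pass is not confirmed.

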